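# Clip the pocket torch into its organiser by the elevator and swing the lid shut

## Robot

A 6-joint arm with a two-finger parallel gripper is mounted at the origin on the work surface. World frame = base frame: x ahead of the robot, y to its left, z up, the work surface at z = 0. Lengths are in mm, angles in degrees, forces in N, time in s.
With the tool pointing down it reaches from about 325 to 925 mm from the base axis. Payload 3.1 kg.
Tool frame: the origin (TCP) lies at the very end of the fingers, on their centre line; the grasp point (between the pads) lies grasp_offset behind it (grasp_offset is the distance from the TCP to the grasp point, in mm); z points along the fingers, x is the direction in which the jaws open and shut, and the axes are right-handed (so a half turn about z gives the same grasp; the last joint's range is limited). The gripper opens to 85 mm and grips with 20 to 120 N. Pads are 22 mm wide; open, the fingers measure 114 mm over their backs; the gripper's body (76 mm by 85 mm) begins 54 mm behind the grasp point. The pads swing forward as they close: fully open they stand 13 mm farther back than shut.
Start: joints at [62.957, 12.427, 92.441, -0, 75.132, -6.429], TCP at [220.037, 584.998, 231.3] pointing down, gripper open.
Joint ranges: [-157.48, 157.48], [-44.54, 120.13], [17.64, 146.25], [-64.5, 244.5], [7.68, 150.69], [-147.95, 147.95]. Speed limits (degrees/s): [159.86, 159.86, 180, 180, 180, 180].

## Interface

Orientations are given as [roll, pitch, yaw] about the fixed x, y, z axes, in that order (R = Rz(yaw) Ry(pitch) Rx(roll)).
In Python, from station import * gives the robot as it stands. Calls block until the motion is done:
- goto(position, orientation): joint-space move of the TCP to a pose.
- move_l(position, attitude=None, speed=150): straight line of the TCP; attitude=None keeps the orientation; speed is the mean speed in mm/s.
- move_j(angles): joint-space move.
- grip(opening, squeeze=None): finger opening in mm; squeeze is the grip in N (None keeps the last); returns when the fingers have stopped.
- wait(seconds).
- solve_ik(position, orientation): joint angles nearest the present ones, or None.
- get_obs(): the state.
- get_image(name): name is "scene" or "top"; returns the picture (480x640x3 uint8, red, green, blue); there is no depth.
- get_calibration(name): a dict with "fx", "fy", "cx", "cy" (pixels), "D" ([k1, k2, p1, p2, k3] as OpenCV has them; the pictures are not rectified), "R" (3x3) and "t" (3): a world point X has camera coordinates R X + t. Camera axes: x right, y down, z forward; pixel columns grow to the right and rows downward; lengths in mm; the calibration is good to about 2 mm. A picture is of the moment at which its call begins. get_calibration takes no time and is no camera call.
A pose or a line that the arm cannot do raises Unreachable and nothing moves.
- sign_off(): hands the job in, once; it reports no verdict.
Trained networks look in the newest picture that a camera, given by its name, has taken for a name from the list of things; names that differ only in an ending like _2 or _b are one class to them, and where a whole thing is asked for, a point or a joint stands for the part that bears it (a point fixed in the world has none). Each returns a list of dicts, best first, with "score" (0 to 1); they miss things now and then, are a little off and sometimes report something else, mostly with a low value. They report only what shows in the picture. A call takes as long as a camera call.
- spot_in(name, camera): "extent" ([centre column, centre row, width, height] in pixels, round what is visible of it).
- regions_of(name, camera): "region" (480x640 bool, what is visible of it) and "extent" ([centre column, centre row, width, height] in pixels, round what is visible of it).
The state is a dict: "t": time; "joint_pos": joint angles; "qvel": joint speeds; "effort": joint torques, N m; "tcp_pos": TCP position; "ee_rot": TCP orientation; "wrist_force": force on the tool from outside, world axes, zero at the start; "moment": the same for the moment, N m; "grip_width": finger opening in mm.
Only numpy, scipy, OpenCV 4.12 (cv2) and the standard library are available. Lean on these libraries where they do the work, as an engineer would, in place of code of your own. Each camera call takes 0.05 s, during which the arm holds its last target. There are 200 camera calls.

## Task

The flat pocket torch has been left in the black dish. Put it back in the sloping organiser: press it down into both spring clips until it snaps home at both ends, flat on the saddles, then swing the organiser's lid fully shut over it. Leave the other things on the console where they are.

Things in the scene. Friction and masses are not known exactly. Their poses are not given: they have to be found in the camera images.
- torch_centre (a point): centre of the flat pocket torch: aluminium bar with black end collars, 120 long, 34 wide, 18 thick, about 120 g; long edges rounded (radius 5), leaving flat sides 8 high; it lies flat in the dish. x = long axis (lens at +x), y = across its width, z = up through its thickness. May be clipped in either way round.
- clip_seat (a point): where the torch's centre sits when clipped home in the white fixed organiser. Its deck slopes 30 degrees, low edge to the robot. x = up the slope, away from the robot; y = level, to the left, through both clips (the torch's long axis goes along y); z = square to the deck, leaning 30 degrees from vertical towards the robot: press along -z. Same axes for clip_left, clip_right, tray_floor.
- clip_left (a point): middle of the left steel spring clip, level with the seat, 32 from it. 12 long in y; two sprung jaws with round noses (radius 2.5; centres at x = +-17, z = +9) and lips flaring outwards to z = +19 that guide the torch in. Set on the lips, its centre is about 19 above the seat; the push rises to about 6 N per clip (12 N for both), drops from 13 above the seat on, and it snaps down on to the saddle.
- clip_right (a point): middle of the right spring clip, 32 from the seat on the -y side, the same as the left one. Between the two clips there are 48 free along y for fingers.
- tray_floor (a point): middle of the organiser tray's floor, 23 below the seat (fingers beside the torch can go that low). Tray 184 (y) by 96 (x) outside; walls 3 thick, 44 high from the floor, but in the middle 70 of the long walls a thumb notch leaves only 10, so open fingers can stand over them there.
- lid (a joint): angle of the lid about its pivot: 0 = shut, 2.7 = furthest open. It starts open, swivelled sideways to the right and up the slope. It turns in its own plane parallel to the deck, underside 21.5 above the seat (a torch not snapped home blocks it), 4 thick. Seen from above, opening is clockwise, shutting anticlockwise. Friction hinge: stays where left; a 1 N push on the knob moves it.
- lid_knob (a point): middle of the lid's upright round knob, 18 diameter, 20 tall above the lid's top face (this point is 10 above that face; knob square to the deck), 145 from the pivot axis, near the lid's free end. With the lid shut it lies at x = 0, y = +58, z = 35.5 in clip_seat's frame. x, y turn with the lid; z as clip_seat's.
- lid_pivot (a point): point on the lid's pivot axis, level with lid_knob: x = 38, y = -82, z = 35.5 in clip_seat's frame. z = the axis, square to the deck.
- dish: round black hard-silicone dish, 196 across at the rim, 14 high, wall 4, flat floor 4 thick (floor about 172 across); origin under its centre. Loose, 450 g. It may shift a little.
- bell: bystander: white ceramic evil-eye bell, 72 across the mouth, 81 tall with its brass loop, standing mouth down; origin under its centre
- beads: bystander: sandalwood-look one-piece moulded resin bead loop, 97 across, 15 high, lying flat; origin at the ring's centre, on the surface
- umbrella_clip: bystander: steel push-button umbrella clip, 90 by 30 by 30 high; origin under its centre
- key: bystander: brass door key with black fob, 94 by 25 by 9; origin under the key's bow
- sanitiser: bystander: clear hand-sanitiser bottle, 48 diameter, 115 tall; origin under its centre
- glasses_case: bystander: black hard glasses case, 60 by 155 by 42 high; origin under its centre
- mint_tin: bystander: round aluminium mint tin, 64 diameter, 20 high; origin under its centre

How it is judged (in metres and radians):
On the way:
1. the torch is snapped home in both clips while the lid is still open (z of torch_centre in the frame of clip_seat between -0.003 and 0.003 m and distance between torch_centre and clip_seat below 0.014 m and angle between the z axis of torch_centre and the z axis of clip_seat, either way round below 0.07 rad and angle between the x axis of torch_centre and the y axis of clip_seat, either way round below 0.09 rad and value of joint lid above 0.8 rad), for 0.2 s.
At the end, for the whole second after the job is handed in: Torch clipped in: centre within 3 mm of the seat in height off the deck and 14 mm in all, flat within 4 degrees, along the clips within 5 degrees, at rest and let go; lid shut within 0.06 rad. No bystander shifted over 40 mm, bell not tipped (z of torch_centre in the frame of clip_seat between -0.003 and 0.003 m and distance between torch_centre and clip_seat below 0.014 m and angle between the z axis of torch_centre and the z axis of clip_seat, either way round below 0.07 rad and angle between the x axis of torch_centre and the y axis of clip_seat, either way round below 0.09 rad and value of joint lid below 0.06 rad and linear speed of torch below 0.02 m/s); the robot touches nothing.
It fails at once if the bell is tipped or moved more than 40 mm (angle between bell's own z axis and vertical above 0.5 rad or distance of bell from where it was at the start of the episode above 0.04 m).
It fails at once if another bystander is moved more than 40 mm (distance of any of beads, umbrella_clip, key, sanitiser, glasses_case, mint_tin from where it was at the start of the episode above 0.04 m).
It also fails if it takes over 54 s, if anything falls off the work surface, if the arm or the gripper's body presses on something with over 40 N, if the wrist force passes 120 N, or if a joint passes its speed limit or range.

## Working session

There is one attempt and no reset: what is moved stays moved. The work goes in short steps, each a Python script; the robot and the scene stay as the last script left them, time stands still between calls to the robot, and variables do not carry over. Pictures are saved under pics/ and viewed, about 8 in all and at most 12, crops included, and the job is handed in when it is done.

```bash
ls; mkdir -p pics; python3 - <<'E'
from station import *
import cv2,numpy as np
o=get_obs();print({k:np.round(v,2) for k,v in o.items()}, grasp_offset if 'grasp_offset' in globals() else None)
for c in("scene","top"):
    im=get_image(c);cv2.imwrite(f"pics/{c}0.png",im[:,:,::-1])
    k=get_calibration(c);print(c,{a:np.round(b,4).tolist() for a,b in k.items()})
    for n in["torch_centre","dish","lid","lid_knob","clip_left","bell","beads","umbrella_clip","key","sanitiser","glasses_case","mint_tin"]:
        try:print(n,[(round(float(d["score"]),2),np.round(d["extent"]).tolist()) for d in spot_in(n,c)[:2]])
        except Exception as e:print(n,e)
E
```

```text
pics
{'t': np.float64(0.0), 'joint_pos': array([62.96, 12.48, 92.53, -0.  , 75.13, -6.43]), 'qvel': array([ 0.04,  0.02,  0.07, -0.  ,  0.05, -0.02]), 'effort': array([ 0.000e+00, -3.968e+01, -3.039e+01, -0.000e+00,  1.000e-02,
       -0.000e+00]), 'tcp_pos': array([219.66, 584.24, 229.95]), 'ee_rot': array([-1.7999e+02,  1.4000e-01,  6.9380e+01]), 'wrist_force': array([-0.43,  0.02,  0.9 ]), 'moment': array([-0.03, -0.06,  0.01]), 'grip_width': np.float64(85.4)} 18.700000000000003
scene {'fx': 436.4705, 'fy': 436.4705, 'cx': 316.0363, 'cy': 239.9782, 'D': [-0.0936, 0.0, 0.0, 0.0, 0.0], 'R': [[0.6237, 0.7817, 0.0025], [0.506, -0.4013, -0.7635], [-0.5958, 0.4774, -0.6458]], 't': [-315.9325, -213.6579, 1613.5277]}
torch_centre []
dish [(0.77, [400.0, 216.0, 60.0, 37.0]), (0.47, [170.0, 296.0, 57.0, 29.0])]
lid [(0.78, [265.0, 272.0, 39.0, 39.0])]
lid_knob [(0.73, [266.0, 273.0, 40.0, 36.0])]
clip_left [(0.88, [272.0, 265.0, 73.0, 55.0]), (0.62, [400.0, 218.0, 31.0, 22.0])]
bell [(0.8, [414.0, 262.0, 23.0, 28.0])]
beads [(0.73, [361.0, 298.0, 33.0, 32.0]), (0.63, [271.0, 266.0, 74.0, 53
[... 468 characters left out ...]
0, 240.0, 16.0, 46.0])]
dish []
lid [(0.9, [399.0, 210.0, 66.0, 67.0])]
lid_knob [(0.95, [398.0, 208.0, 66.0, 75.0]), (0.36, [192.0, 244.0, 69.0, 67.0])]
clip_left [(0.87, [381.0, 224.0, 100.0, 97.0]), (0.2, [192.0, 242.0, 17.0, 45.0])]
bell [(0.68, [245.0, 173.0, 26.0, 26.0])]
beads [(0.71, [308.0, 179.0, 30.0, 32.0]), (0.37, [381.0, 222.0, 95.0, 99.0])]
umbrella_clip [(0.9, [412.0, 306.0, 17.0, 36.0]), (0.67, [400.0, 208.0, 66.0, 75.0])]
key [(0.56, [276.0, 296.0, 11.0, 36.0]), (0.37, [398.0, 208.0, 59.0, 68.0])]
sanitiser [(0.7, [492.0, 184.0, 22.0, 22.0])]
glasses_case [(0.72, [460.0, 284.0, 55.0, 44.0])]
mint_tin [(0.83, [152.0, 321.0, 24.0, 22.0]), (0.22, [383.0, 220.0, 101.0, 100.0])]
```

```bash
python3 - <<'E'
import cv2
a=cv2.imread("pics/top0.png");cv2.imwrite("pics/top0c.png",cv2.resize(a[140:340,130:530],None,fx=2,fy=2,interpolation=cv2.INTER_CUBIC))
b=a[155:295,310:490];cv2.imwrite("pics/top0o.png",cv2.resize(b,None,fx=4.4,fy=4.2,interpolation=cv2.INTER_CUBIC)) if 0 else cv2.imwrite("pics/top0o.png",cv2.resize(b,None,fx=4,fy=4,interpolation=cv2.INTER_CUBIC))
E
```

```text
(no output)
```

View pics/top0c.png

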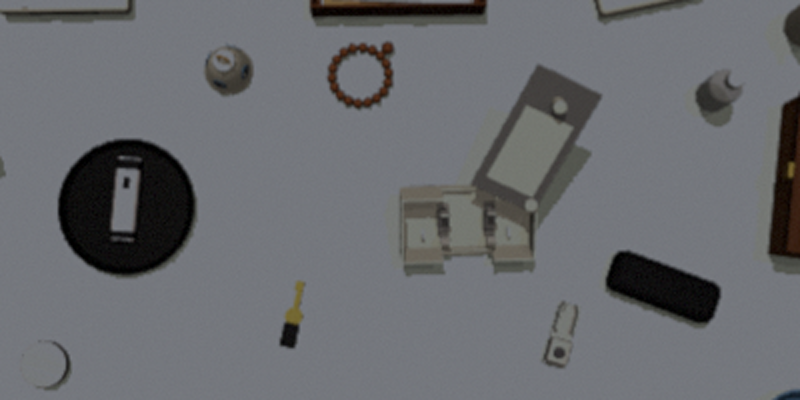

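View pics/top0o.png

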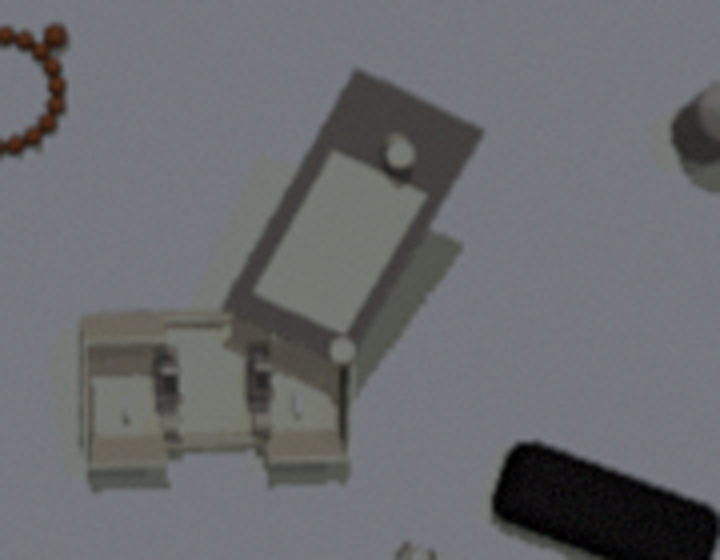

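```bash
python3 - <<'E'
import cv2
a=cv2.imread("pics/scene0.png");b=a[215:325,215:345];cv2.imwrite("pics/s0.png",cv2.resize(b,None,fx=5,fy=5,interpolation=cv2.INTER_CUBIC))
E
```

```text
(no output)
```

View pics/s0.png

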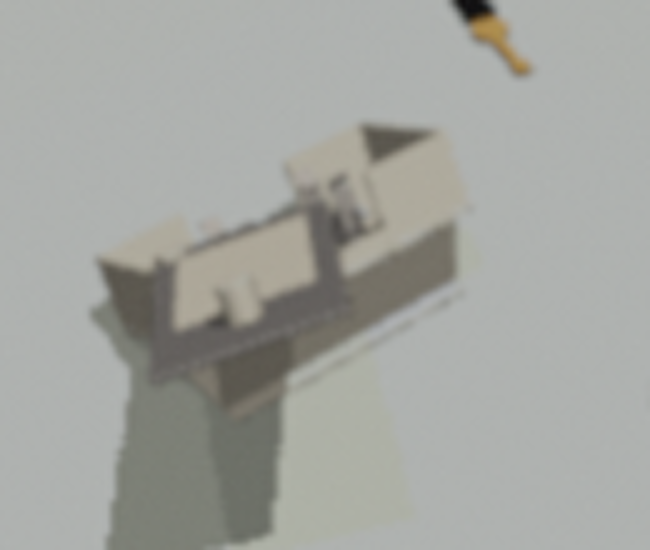

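```bash
cat >h.py <<'E'
from station import *
import cv2,numpy as np
from scipy.spatial.transform import Rotation as Ro
from scipy.optimize import least_squares
def proj(P,c):
    k=get_calibration(c);K=np.array([[k["fx"],0,k["cx"]],[0,k["fy"],k["cy"]],[0,0,1.]])
    return cv2.projectPoints(np.array(P,float).reshape(-1,1,3),cv2.Rodrigues(np.array(k["R"],float))[0],np.array(k["t"],float),K,np.array(k["D"],float))[0].reshape(-1,2)
def ray(px,c,z):
    k=get_calibration(c);K=np.array([[k["fx"],0,k["cx"]],[0,k["fy"],k["cy"]],[0,0,1.]]);R=np.array(k["R"]);t=np.array(k["t"])
    u=cv2.undistortPoints(np.array(px,float).reshape(-1,1,2),K,np.array(k["D"],float)).reshape(2)
    C=-R.T@t;d=R.T@np.r_[u,1];return C+d*(z-C[2])/d[2]
def deckR(yaw): # x up slope, z leaning to robot
    return (Ro.from_euler('z',yaw)*Ro.from_euler('y',-np.pi/6)).as_matrix()
def knob(th,z=35.5):
    c,s=np.cos(-th),np.sin(-th);return np.array([38+c*-38-s*140,-82+s*-38+c*140,z])
E
python3 - <<'E'
from h import *
T=lambda x,y:(310+x/4,155+y/4)
S=lambda x,y:(215+x/5,215+y/5)
f=[('top',(48,92,21),T(80,318)),('top',(-48,92,21),T(90,463)),('top',(-48,-92,21),T(346,462)),('top','k',T(400,150)),('top',(38,-82,29),T(342,350)),
('scene',(48,92,21),S(440,131)),('scene',(-48,92,21),S(362,124)),('scene',(-48,-92,21),S(97,259)),('scene','k',S(238,280)),('scene',(48,92,-26),S(464,203))]
def res(p):
    R=deckR(p[3]);o=[]
    for c,q,u in f:
        X=knob(p[4],45.5) if q=='k' else np.array(q,float)
        o.append(proj(R@X+p[:3],c)[0]-u)
    return np.array(o)
x0=np.r_[ray((381,224),'top',80),0,1.9];x0=x0[:5] if len(x0)==5 else x0
r=least_squares(lambda p:res(p).ravel(),x0,loss='soft_l1',x_scale=[10,10,10,.1,.1]);print(r.x.round(3),'\n',res(r.x).round(1))
print(regions_of("torch_centre","top")and 0)
for d in regions_of("torch_centre","top")[:1]:
    m=d["region"].astype(np.uint8);pts=np.argwhere(m)[:,::-1].astype(np.float32);print(len(pts),cv2.minAreaRect(pts))
    for z in(13,):
        q=cv2.boxPoints(cv2.minAreaRect(pts));print([ray(v,'top',22).round(1).tolist() for v in q],ray(cv2.minAreaRect(pts)[0],'top',18).round(1))
d=[e for e in regions_of("dish","top")][:1];print([(e["score"],e["extent"]) for e in d])
for n,px in dict(bell=(245,173),beads=(308,179),umb=(412,306),key=(276,296),san=(492,184),case=(460,284),mint=(152,321),dishc=(193.5,242.5)).items():print(n,ray(px,'top',0).round())
E
```

```text
[ 4.96118e+02 -1.51184e+02  5.26680e+01  8.00000e-03  2.02200e+00] 
 [[ 0.4  4. ]
 [-1.9 -0.1]
 [ 1.  -1.2]
 [-0.8  0.4]
 [ 0.  -0.7]
 [ 1.   0.2]
 [-0.4 -0.2]
 [-1.1 -0.3]
 [-1.  -0.4]
 [ 1.6  1.1]]
0
550 ((192.82057189941406, 238.8323211669922), (13.268494606018066, 42.33646774291992), 4.39870548248291)
[[480.9, 348.4, 22.0], [600.5, 341.2, 22.0], [597.2, 303.7, 22.0], [477.6, 311.2, 22.0]] [539.3 327.   18. ]
[(0.71, [194.9, 243.6, 68.7, 65.9])]
bell [732. 183.   0.]
beads [712.   0.   0.]
umb [ 344. -288.    0.]
key [377.  94.   0.]
san [ 691. -531.    0.]
case [ 404. -426.    0.]
mint [311. 442.   0.]
dishc [531. 329.   0.]
```

```bash
cat >ov.py <<'E'
from h import *
def draw(img,c,p,off,s,th=None):
    R=deckR(p[3]);im=cv2.resize(img,None,fx=s,fy=s,interpolation=cv2.INTER_CUBIC)
    im=cv2.convertScaleAbs(im,alpha=1.5)
    def pl(P,col,cl=True):
        u=proj((R@np.array(P,float).T).T+p[:3],c);u=((u-off+.5)*s*8).astype(int)
        cv2.polylines(im,[u],cl,col,1,cv2.LINE_AA,3)
    for z,col in((21,(0,0,255)),(-26,(0,160,0))):pl([(48,92,z),(-48,92,z),(-48,-92,z),(48,-92,z)],col)
    for x in(48,-48):pl([(x,35,21),(x,35,-13),(x,-35,-13),(x,-35,21)],(255,0,0),False)
    for y in(32,-32):pl([(17,y-6,9),(17,y+6,9),(-17,y+6,9),(-17,y-6,9)],(255,0,255))
    a=np.linspace(0,6.28,30);k=knob(p[4],45.5)
    pl([(k[0]+9*np.cos(t),k[1]+9*np.sin(t),k[2]) for t in a],(255,0,255))
    pl([(38+4*np.cos(t),-82+4*np.sin(t),27) for t in a],(255,0,255))
    return im
def both(a,b,p,name):
    A=draw(a[165:285,315:475],'top',p,(315,165),4.8);B=draw(b[220:320,220:320],'scene',p,(220,220),5.7)
    h=max(A.shape[0],B.shape[0]);o=np.zeros((A.shape[0]+B.shape[0],max(A.shape[1],B.shape[1]),3),np.uint8)
    cv2.imwrite(name+"_a.png",A);cv2.imwrite(name+"_b.png",B)
E
python3 - <<'E'
from ov import *
T=lambda x,y:(310+x/4-.4,155+y/4-.4)
S=lambda x,y:(215+x/5-.4,215+y/5-.4)
f=[('top',(48,92,-26),T(80,318)),('top',(-48,92,21),T(90,463)),('top',(-48,-92,21),T(346,462)),('top','k',T(400,150)),('top',(38,-82,29),T(342,350)),
('scene',(48,92,21),S(440,131)),('scene',(-48,92,21),S(362,124)),('scene',(-48,-92,21),S(97,259)),('scene','k',S(238,280)),('scene',(48,92,-26),S(464,203))]
def res(p):
    R=deckR(p[3]);o=[]
    for c,q,u in f:
        X=knob(p[4],45.5) if q=='k' else np.array(q,float)
        o.append(proj(R@X+p[:3],c)[0]-u)
    return np.array(o)
r=least_squares(lambda p:res(p).ravel(),[496,-151,53,0,2.],loss='soft_l1',x_scale=[10,10,10,.1,.1]);print(r.x.round(3).tolist(),'\n',res(r.x).round(1))
a=cv2.imread("pics/top0.png");b=cv2.imread("pics/scene0.png")
both(a,b,r.x,"pics/o1")
A=cv2.imread("pics/o1_a.png");cv2.imwrite("pics/o1.png",A)
E
```

```text
[494.421, -150.965, 52.832, 0.025, 2.036] 
 [[-0.2 -1.1]
 [-1.2  1.5]
 [ 1.6 -0.7]
 [-0.6  0.8]
 [ 0.2 -0.2]
 [ 0.9 -0.1]
 [-0.8 -0.3]
 [-1.   0.2]
 [-0.5 -0.1]
 [ 1.5  0.7]]
```

View pics/o1_a.png

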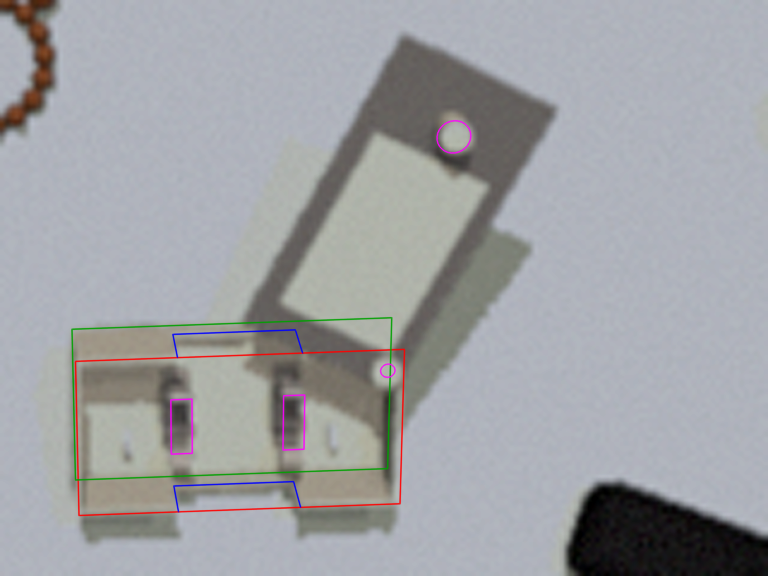

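View pics/o1_b.png

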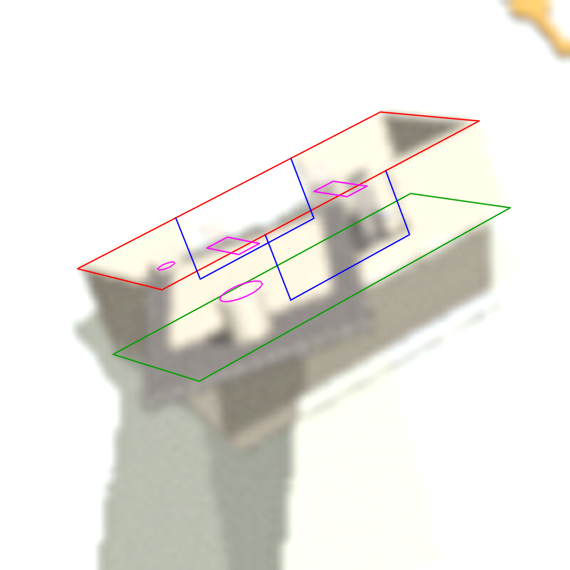

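```bash
python3 - <<'E'
from ov import *
T=lambda x,y:(315+x/4.8-.5,165+y/4.8-.5)
S=lambda x,y:(215+x/5-.4,215+y/5-.4)
W='W'
f=[('top',(48,1,-26),T(75,330)),('top',(-48,1,21),T(82,514)),('top',(-48,-1,21),T(397,510)),('top','k',T(454,133)),('top',(38,-82,27),T(387,370)),
('top',(-48,35,21),T(180,513)),('top',(-48,-35,21),T(298,511)),
('scene',(48,1,21),S(440,131)),('scene',(-48,1,21),S(362,124)),('scene',(-48,-1,21),S(97,259)),('scene','k',S(238,280)),('scene',(48,1,-26),S(465,207)),('scene',(-48,35,21),S(285,165)),('scene',(-48,-35,21),S(183,216))]
def res(p):
    R=deckR(p[3]);o=[]
    for c,q,u in f:
        X=knob(p[4],45.5) if q=='k' else np.array(q,float)
        if abs(X[1])==1:X[1]*=p[5]
        o.append(proj(R@X+p[:3],c)[0]-u)
    return np.array(o)
for s in(1,2):
    if s==2:f[:]=[a for a in f if abs(a[1][1] if a[1]!='k' else 0)!=35]
    r=least_squares(lambda p:res(p).ravel(),[496,-151,53,0,2.,90],loss='soft_l1',x_scale=[10,10,10,.1,.1,5]);print(r.x.round(3).tolist(),'\n',res(r.x).round(1).tolist())
    J=np.linalg.inv(r.jac.T@r.jac);print(np.sqrt(np.diag(J)).round(3))
    if s==1:np.save("p.npy",r.x)
E
```

```text
[494.281, -150.593, 52.221, 0.023, 2.033, 89.99] 
 [[-0.1, -0.2], [-0.2, 0.2], [-0.4, -1.2], [-0.4, 0.9], [-0.1, 0.2], [-0.6, -0.3], [0.3, -0.7], [0.4, 0.3], [-1.2, 0.1], [-0.2, -0.1], [-0.3, -0.1], [0.9, 0.3], [-1.0, -0.3], [-0.8, -0.1]]
[1.073 1.034 1.601 0.011 0.02  1.325]
[494.456, -150.951, 52.846, 0.025, 2.033, 89.988] 
 [[0.0, -0.3], [0.0, 0.2], [-0.2, -1.4], [-0.3, 0.7], [0.1, 0.0], [0.3, 0.2], [-1.4, -0.0], [-0.3, -0.1], [-0.3, -0.2], [0.8, 0.2]]
[1.216 1.179 1.812 0.012 0.02  1.314]
```

```bash
cat >>h.py <<'E'
p=np.array([494.4,-150.8,52.5,0.021,2.033])
RD=deckR(p[3]);SEAT=p[:3]
def eul(xa,za):
    xa=xa-za*(xa@za);xa=xa/np.linalg.norm(xa);return Ro.from_matrix(np.c_[xa,np.cross(za,xa),za]).as_euler('xyz',degrees=True).tolist()
def W(v):return (SEAT+RD@np.array(v,float)).tolist()
def oplace(s=1):return eul(s*RD[:,0],-RD[:,2])
def olid(th,s=1):
    k=knob(th)-np.array([38,-82,35.5]);return eul(s*RD@np.array([-k[1],k[0],0]),-RD[:,2])
a=np.radians(-4.2)
TOR=np.array([539,327.])
def ograsp(s=1):return eul(s*np.array([-np.sin(a),np.cos(a),0]),np.array([0,0,-1.]))
def fz():
    o=get_obs();return (RD.T@np.array(o["wrist_force"])).round(1),np.round(o["tcp_pos"],1),round(float(o["grip_width"]),1)
E
python3 - <<'E'
from h import *
f=lambda q:None if q is None else np.round(q).tolist()
for s in(1,-1):
    print(s,'grasp',f(solve_ik([*TOR,8],ograsp(s))),'place',f(solve_ik(W((0,0,60)),oplace(s))),f(solve_ik(W((0,0,0)),oplace(s))))
    for th in(2.03,1.4,.7,0):print(th,f(solve_ik(W(knob(th,29)),olid(th,s))))
E
```

```text
1 grasp [25.0, 28.0, 98.0, -0.0, 53.0, -61.0] place [-38.0, -10.0, 135.0, 33.0, 35.0, -64.0] [-35.0, 1.0, 133.0, 41.0, 27.0, -70.0]
2.03 [-36.0, 10.0, 107.0, 27.0, 41.0, -133.0]
1.4 None
0.7 None
0 [-28.0, -7.0, 137.0, 32.0, 27.0, 109.0]
-1 grasp [25.0, 28.0, 98.0, -0.0, 53.0, 119.0] place [-38.0, -10.0, 135.0, 33.0, 35.0, 116.0] [-35.0, 1.0, 133.0, 41.0, 27.0, 110.0]
2.03 [-36.0, 10.0, 107.0, 27.0, 41.0, 47.0]
1.4 [-28.0, 5.0, 114.0, 24.0, 37.0, 20.0]
0.7 [-23.0, -2.0, 125.0, 24.0, 31.0, -17.0]
0 [-28.0, -7.0, 137.0, 32.0, 27.0, -71.0]
```

```bash
python3 - <<'E'
from h import *
grip(60)
goto([*TOR,110],ograsp(1))
move_l([*TOR,30],speed=120);print(fz())
move_l([*TOR,8],speed=40);print(get_obs()["t"],fz(),get_obs()["wrist_force"])
grip(20,60);wait(.2);print(get_obs()["t"],fz(),get_obs()["wrist_force"],get_obs()["ee_rot"])
for c in("top","scene"):cv2.imwrite(f"pics/g_{c}.png",get_image(c)[:,:,::-1])
E
```

```text
(array([ 0.5, -0.5,  0.4]), array([539.6, 327.4,  30.7]), 60.1)
4.9167 (array([-0.1, -0.4, -0.1]), array([538.9, 326.9,   7.8]), 59.7) [-0.08007107 -0.38966314 -0.13114453]
5.475 (array([2.5, 0.8, 2.5]), array([539.6, 327.3,   8.7]), 32.0) [0.862664  0.7755667 3.387948 ] [ 1.79928951e+02 -3.86611154e-02  8.58044634e+01]
```

```bash
python3 - <<'E'
from h import *
grip(39);print(fz())
z=8.
while z>-4:
    z-=1;move_l([*TOR,z],speed=30);F=get_obs()["wrist_force"];print(z,np.round(F,1))
    if F[2]>4:break
z+=1.5;move_l([*TOR,z],speed=30)
grip(20,60);wait(.2);print(z,get_obs()["t"],fz(),get_obs()["wrist_force"])
E
```

```text
(array([-0. ,  0.4, -0.9]), array([538.1, 326.6,   7.1]), 39.0)
7.0 [ 0.3  0.6 -0.7]
6.0 [ 0.3 -0.1  0. ]
5.0 [ 0.2 -0.4  0.5]
4.0 [ 0.1 -0.5  0.2]
3.0 [ 0.   0.  -0.1]
2.0 [-2.1 -0.5  5.3]
3.5 7.9833 (array([0. , 0.1, 1.4]), array([539.2, 327.1,   3.6]), 32.4) [-0.71120464  0.06872497  1.24531342]
```

```bash
python3 - <<'E'
from h import *
move_l([*TOR,120],speed=120);print(fz())
goto(W((0,0,90)),oplace(1));print(get_obs()["t"],fz(),np.round(W((0,0,90)),1))
move_l(W((0,0,24-9.5)),speed=100);wait(.2);print(get_obs()["t"],fz(),np.round(W((0,0,14.5)),1))
for c,b in(("top",(slice(165,285),slice(315,475))),("scene",(slice(210,330),slice(205,365)))):
    im=get_image(c);cv2.imwrite(f"pics/h_{c}.png",im[:,:,::-1]);globals()[c]=cv2.resize(im[b],None,fx=3.7,fy=2.5*1.48,interpolation=cv2.INTER_CUBIC)
A=np.vstack([top[:,:,::-1],scene[:,:,::-1]])
cv2.imwrite("pics/h.png",cv2.resize(A,None,fx=.675,fy=.675) if A.shape[0]>600 else A)
E
```

```text
(array([-0.2,  0.2, -0.2]), array([538.1, 326.6, 118.8]), 32.5)
10.8917 (array([ 0.2, -0.2, -1. ]), array([ 450. , -151.6,  130.8]), 32.2) [ 449.4 -151.7  130.4]
12.0 (array([ 0.4, -0. , -0.6]), array([ 487.4, -151.3,   65.7]), 32.4) [ 487.2 -151.    65.1]
```

View pics/h.png

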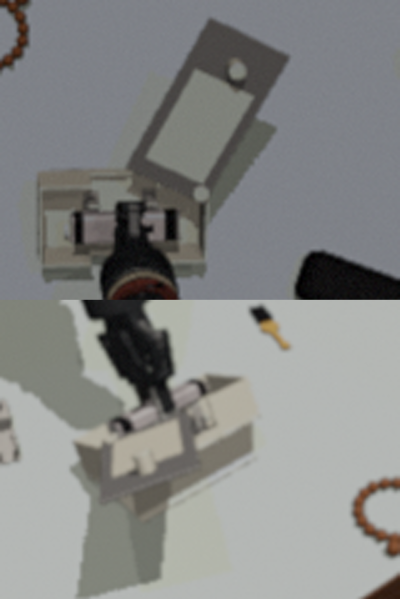

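```bash
python3 - <<'E'
from h import *
h=24.
while h>5:
    h-=1;move_l(W((0,0,h-9.5)),speed=40);f=fz();o=get_obs();print(h,f,np.round(RD.T@np.array(o["moment"]),2))
    if f[0][2]>22 or abs(f[0][0])>12:break
print(o["t"])
E
```

```text
23.0 (array([-1.3, -0.1, -0.7]), array([ 487.6, -151. ,   64.2]), 32.7) [ 0.08  0.35 -0.02]
22.0 (array([-0.5, -0. , -1. ]), array([ 488.1, -150.9,   63.2]), 32.3) [-0.07  0.33 -0.02]
21.0 (array([ 0.2,  0.2, -1. ]), array([ 489. , -151.1,   62.7]), 32.5) [ 0.02  0.16 -0.03]
20.0 (array([1.2, 0.1, 2.8]), array([ 489.6, -151.3,   62.1]), 32.6) [-0.02  0.04  0.03]
19.0 (array([1. , 0.7, 5.6]), array([ 490. , -151.3,   61.3]), 32.4) [-0.02  0.2  -0.05]
18.0 (array([0.1, 0.1, 6.1]), array([ 490.5, -151.4,   60.4]), 32.6) [ 0.    0.26 -0.03]
17.0 (array([ 0.1, -0.6,  5.7]), array([ 491. , -151.4,   59.5]), 32.6) [-0.09  0.2  -0.01]
16.0 (array([ 0.4, -1.4,  4. ]), array([ 491.5, -151.3,   58.5]), 32.5) [-0.1   0.11 -0.03]
15.0 (array([ 1.1, -0.7,  2. ]), array([ 491.9, -151.1,   57.4]), 32.7) [-0.2  -0.03 -0.04]
14.0 (array([ 2.1, -0.1, -2.7]), array([ 492.3, -150.9,   56.3]), 32.5) [-0.19 -0.16 -0.05]
13.0 (array([ 2.1,  0.2, -2.4]), array([ 492.7, -150.8,   55.5]), 32.4) [-0.16 -0.2   0.  ]
12.0 (array([ 3.2, -0. , -0.3]), array([ 493.2, -150.8,   54.6]), 32.8) [-0.07 -0.22 -0.01]
11.0 (array([ 2.4, -0.7, -0.1]), array([ 493.7, -150.7,   53.8]), 32.6) [-0.04 -0.23 -0.  ]
10.0 (array([ 2.2, -0.4, -0.1]), array([ 494.2, -150.8,   52.9]), 32.5) [ 0.03 -0.16  0.03]
9.0 (array([ 3.5,  0.6, -0.2]), array([ 494.7, -150.8,   52. ]), 32.5) [ 0.01 -0.18 -0.  ]
8.0 (array([3. , 0.1, 1.2]), array([ 495.2, -150.8,   51.2]), 32.4) [-0.03 -0.1   0.03]
7.0 (array([ 2. , -1.3,  0.2]), array([ 495.7, -150.8,   50.2]), 32.2) [-0.03 -0.18 -0.01]
6.0 (array([ 2.5, -1.1, -2.3]), array([ 496.2, -150.8,   49.3]), 32.4) [-0.13 -0.21 -0.07]
5.0 (array([ 3.6, -0.7, -4.2]), array([ 496.6, -150.7,   48.4]), 32.3) [-0.07 -0.27 -0.01]
16.85
```

```bash
python3 - <<'E'
from h import *
h=5.
while h>-5:
    h-=1;move_l(W((0,0,h-9.5)),speed=40);wait(.05);f=fz();o=get_obs();print(h,f,np.round(RD.T@np.array(o["moment"]),2), np.round(RD.T@(np.array(o["tcp_pos"])-SEAT),1))
    if f[0][2]>22 or abs(f[0][0])>15:break
print(o["t"])
for c,b in(("top",(slice(165,285),slice(315,475))),("scene",(slice(210,330),slice(205,365)))):
    im=get_image(c);cv2.imwrite(f"pics/i_{c}.png",im[:,:,::-1])
E
```

```text
4.0 (array([ 3.1, -0.6, -6.6]), array([ 497.1, -150.6,   47.5]), 33.0) [-0.09 -0.33 -0.02] [-0.2  0.1 -5.7]
3.0 (array([ 3.5,  0.4, -5.6]), array([ 497.7, -150.6,   46.7]), 32.3) [-0.03 -0.39  0.02] [-0.1  0.2 -6.7]
2.0 (array([ 3.2, -0. , -5.6]), array([ 498.1, -150.6,   45.8]), 32.4) [-0.02 -0.32  0.01] [-0.2  0.1 -7.6]
1.0 (array([ 0.2,  1. , 10.7]), array([ 498.3, -150.6,   45.6]), 32.7) [ 0.11  0.14 -0.05] [-0.1  0.1 -7.9]
0.0 (array([-3.9,  1.7, 31.1]), array([ 498.4, -150.6,   45.5]), 32.4) [ 0.25  0.82 -0.08] [-0.   0.1 -8.1]
18.35
```

```bash
python3 - <<'E'
from h import *
move_l(W((0,0,1.2-9.5)),speed=30)
grip(46);wait(.2);print(fz())
move_l(W((0,0,100)),speed=150);print(fz())
goto(W(knob(2.033,85)),olid(2.033,-1));grip(42);print(get_obs()["t"],fz())
A=[]
for c,b in(("top",(slice(165,285),slice(315,475))),("scene",(slice(205,325),slice(205,365)))):
    im=get_image(c);cv2.imwrite(f"pics/j_{c}.png",im[:,:,::-1]);A.append(cv2.resize(im[b][:,:,::-1],(400,300),interpolation=cv2.INTER_CUBIC))
cv2.imwrite("pics/j.png",np.vstack(A))
E
```

```text
(array([-0.1,  0.1, -1.2]), array([ 498.3, -150.5,   44.9]), 46.1)
(array([0.2, 0.1, 0.6]), array([ 444.2, -151.6,  138.6]), 46.0)
21.9417 (array([ 0.5,  0.2, -0.2]), array([ 610.1, -258.6,  216.1]), 42.0)
```

View pics/j.png

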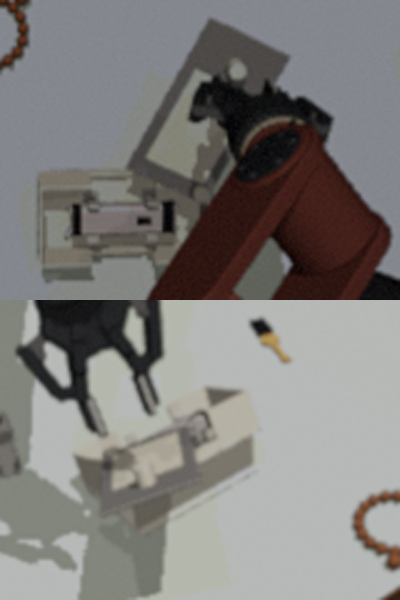

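```bash
python3 - <<'E'
from h import *
th=2.033
for z in(60,48,40,34):
    move_l(W(knob(th,z)),speed=80);f=fz();print(z,f)
    if abs(f[0]).max()>8: raise SystemExit
grip(10,20);wait(.2);print(get_obs()["t"],fz())
n=11
for t in np.linspace(th,0,n+1)[1:]:
    move_l(W(knob(t,34)),olid(t,-1),speed=150);f=fz();print(round(t,2),f)
    if abs(f[0]).max()>25:break
print(get_obs()["t"])
E
```

```text
60 (array([-0.8,  0.5, -0.5]), array([ 622.5, -258. ,  193.2]), 42.0)
48 (array([-0.2, -0.2,  0.8]), array([ 628.6, -258. ,  183.3]), 42.1)
40 (array([-0.6,  0.4,  0.3]), array([ 632.6, -258. ,  176.5]), 41.9)
34 (array([-0. ,  0.1,  0.3]), array([ 635.6, -258.1,  171.5]), 42.0)
23.8417 (array([-0. ,  0.5,  0.5]), array([ 635.8, -258.4,  172.3]), 16.7)
1.85 (array([-0.5, -0.8,  1.2]), array([ 637.9, -231.3,  173.8]), 16.5)
1.66 (array([ 2.4,  0.6, -0.2]), array([ 635.6, -205.4,  172.8]), 17.0)
1.48 (array([ 2.3,  1.4, -0.2]), array([ 629.2, -179.8,  169.4]), 17.0)
1.29 (array([ 3.9,  1.1, -0.9]), array([ 618.7, -155.7,  163.6]), 16.6)
1.11 (array([ 4.3,  3.2, -0.9]), array([ 604.4, -134.1,  155.6]), 16.9)
0.92 (array([1.9, 4.3, 0.7]), array([ 586.4, -116.2,  145.4]), 17.0)
0.74 (array([2.3, 4.4, 2.4]), array([ 566.1, -102.1,  133.7]), 16.4)
0.55 (array([0. , 2.9, 2.5]), array([544.1, -92.7, 121. ]), 16.9)
0.37 (array([0.6, 2.3, 1.1]), array([521.8, -88.7, 108.3]), 16.5)
0.18 (array([0.4, 1.3, 1.8]), array([498.7, -89. ,  95. ]), 17.0)
0.0 (array([ 1.8,  3.4, -1.3]), array([477.2, -93.9,  82.6]), 16.9)
27.5667
```

```bash
python3 - <<'E'
from h import *
for t in(-.01,-.02,-.03,-.04,-.05):
    move_l(W(knob(t,34)),olid(t,-1),speed=40);wait(.1);f=fz();print(round(t,3),f)
    if f[0][0]>9:break
grip(34);wait(.2);print(fz())
move_l(W(knob(0,90)),speed=150)
move_j([-75,-20,110,0,80,-70]) if 0 else move_l((np.array(W(knob(0,90)))+[-60,0,120]).tolist(),speed=200)
goto([330,250,330],[180,0,0]);print(get_obs()["t"],fz())
A=[]
for c,b in(("top",(slice(165,285),slice(315,475))),("scene",(slice(205,325),slice(205,365)))):
    im=get_image(c);cv2.imwrite(f"pics/k_{c}.png",im[:,:,::-1]);A.append(cv2.resize(im[b][:,:,::-1],(400,300),interpolation=cv2.INTER_CUBIC))
cv2.imwrite("pics/k.png",np.vstack(A))
E
```

```text
-0.01 (array([ 5.8,  5.9, -5.3]), array([477. , -94. ,  82.6]), 16.7)
-0.02 (array([10.8,  8.3, -8.4]), array([476.8, -94.1,  82.7]), 16.7)
(array([-0.4, -0.2,  0.2]), array([473.5, -94.2,  80.3]), 34.2)
31.5083 (array([-0.2, -0.4, -0.4]), array([329.9, 249.5, 328.8]), 34.2)
```

View pics/k.png

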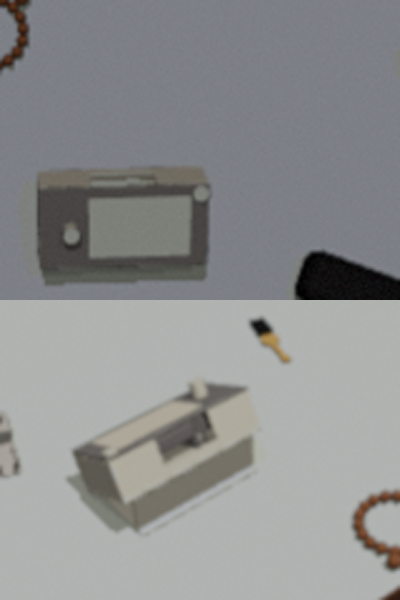

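The top view shows the lid aligned with the tray, with the knob at (72,236) in the crop. The lid hit a hard stop when pushed to shut. The beads, key and glasses case in the crop are where they were. Handing in.

```bash
python3 - <<'E'
from station import *
sign_off()
E
```

```text
the job is handed in; nothing more can be done
```

The torch is clipped into the organiser with the lid shut over it, and I handed the job in at about 32 s of the 54 s allowed. `sign_off()` gives no verdict, so the checks below are my own.

- **Torch:** I gripped it low across its width in the dish and pressed it straight down along the deck's normal, with the lid still open. The push reached only about 6 N against the roughly 12 N expected. After that the clips pulled the torch in, and it came to a firm stop at 31 N, 1 to 1.5 mm above my camera estimate of the seat. That is within the accuracy of the estimate. With the lid open, the picture showed it flat and in line between both clips. I did not measure its final pose any more closely than that.
- **Lid:** I gripped the knob and swung it round from about 2.03 rad to a hard stop within about 0.01–0.02 rad of my estimate of shut. The push there rose to about 11 N along the slope. It passed over the torch without catching, and the last pictures show it lined up with the tray.
- **Other things:** In the last pictures, the beads, key and glasses case were where they started. The robot never worked near the bell, sanitiser, umbrella clip or mint tin, but I did not measure their positions again. The gripper was clear of everything, with no force on the wrist.

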